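Unload the UV curing box and lower its hood

TASK

The models in the curing box are done. Lift the carrier plate by its red grip straight up off its two pins, keep it level, and set it down flat in the middle of the cork pad without dropping it; then lower the amber hood gently all the way shut, guiding it down rather than letting it fall. Leave the tin, jar and bottle on the grey pad where they are.

Things in the scene. Friction and masses are not known exactly. Their poses are not given: they have to be found in the camera images.
- curing_box: UV curing box, fixed to the table: a grey open housing 140 (x) x 180 (y) x 50 mm high, walls 6 mm, inner floor 20 mm above the table. Origin: centre of its underside; its x axis points from the front (small black control panel) to the hinge side at the far rim, z up. Two upright steel locating pins, 8 mm thick with tapered tips, rise 16 mm from the inner floor at x = -12 mm, y = -50 and +50 mm.
- hood_hinge (a point): midpoint of the hood's hinge axis, on the far rim of the box (x = +70 mm, z = 50 mm in the box's frame). The axis runs along the box's y. The axes are those of the box.
- hood (a joint): hinge of the amber see-through hood (140 x 180 x 40 mm, 0.3 kg, open below): 0 = fully shut on the box rim, 1.75 = leaning back on its open stop; starts near that stop. It is top-heavy: above about 1.2 rad it falls back open, below that it falls shut by itself unless held. The hinge is free, with only slight friction and damping.
- hood_bar (a point): middle of the hood's handle, a round steel bar 10 mm thick and 120 mm long, parallel to the hinge axis. The bar stands in front of the hood's front face: 185 mm from the hinge axis along the hood and 20 mm above the rim plane (box frame, hood shut: x = -115 mm, z = 70 mm). 38 mm is free between bar and front face; two legs at the bar's ends, 120 mm apart, join it to the face. Axes turn with the hood; when it is shut they are those of the box.
- carrier: carrier plate, loose: aluminium plate 90 (x) x 124 (y) x 6 mm with two 10 mm holes at y = -50 and +50 mm that sit over the pins (10 mm of pin stands above the plate), an upright red grip in the middle and two black model wagons (26 x 50 x 23 mm, long side along y, fixed on the plate) at x = -30 and +30 mm. About 0.24 kg in all, the same either way round. Origin: centre of its underside, z up. It starts flat on the box's inner floor, its axes along the box's.
- carrier_grip (a point): where to take the carrier: in the red grip, 46 mm above the plate's underside. The grip is 22 mm (carrier x) by 14 mm (carrier y), and its top is 58 mm above the underside. Pinch it across the 14 mm, along the carrier's y: the wagons stand on its other two sides.
- cork_pad: light brown cork pad, fixed on the table to the left of the box, either next to it or farther left, 130 (x) x 150 (y) x 6 mm. Origin: centre of its underside.
- grey_pad: grey pad of the same size beside the cork pad, fixed, on which the bystanders stand. Origin: centre of its underside. A fixed magnifier lamp hangs behind the pads: head at world x 0.55 to 0.85, y 0.1 to 0.45, down to z = 0.46; neck at x 0.69 to 0.81, y -0.08 to 0.13, above z = 0.53. Keep the wrist and forearm clear: move sideways close to the robot.
- red_tin: small tin with a red band, 34 mm across, 36 mm high, on the grey pad; must stay. Origin: centre of its underside.
- paint_jar: orange jar with a white cap, 37 mm across, 73 mm high, on the grey pad; must stay. Origin: centre of its underside.
- paint_bottle: small red paint bottle with a black cap, 25 mm across, 75 mm high, on the grey pad; must stay. Origin: centre of its underside.

How it is judged (in metres and radians):
On the way, in this order (a step that is already met when the one before it is completed fails the run):
1. the carrier is lifted clear above its pins, level, with the hood still open (z of carrier in the frame of curing_box above 0.045 m and angle between carrier's own z axis and vertical below 0.2 rad and value of joint hood above 1.2 rad), for 0.1 s.
2. the carrier lies released, flat and at rest in the middle of the cork pad, with the hood still open (horizontal distance between carrier and cork_pad below 0.03 m and height (world z) of carrier between 0.003 and 0.011 m and angle between carrier's own z axis and vertical below 0.06 rad and contact force between carrier and the fingers below 0.1 N and linear speed of carrier below 0.02 m/s and value of joint hood above 1.2 rad), for 0.2 s.
3. the hood is fully shut (value of joint hood below 0.03 rad), for 0.2 s.
At the end, for the whole second after the job is handed in: The carrier lies released, flat (within 0.06 rad) and at rest on the cork pad, its centre within 30 mm of the pad's; the hood is fully shut (below 0.03 rad, about 5 mm at the bar) (horizontal distance between carrier and cork_pad below 0.03 m and height (world z) of carrier between 0.003 and 0.011 m and angle between carrier's own z axis and vertical below 0.06 rad and contact force between carrier and the fingers below 0.1 N and linear speed of carrier below 0.02 m/s and value of joint hood below 0.03 rad); the robot touches nothing.
It fails at once if the hood falls or is slammed: it closes faster than 1.8 rad/s (0.33 m/s at the bar) in the last 0.2 rad (value of joint hood below 0.2 rad and velocity of joint hood below -1.8 rad/s).
It fails at once if the carrier is tipped more than 0.35 rad (angle between carrier's own z axis and vertical above 0.35 rad).
It fails at once if the carrier is dropped or thrown: it moves faster than 0.45 m/s (a fall of 10 mm) out of the fingers (contact force between carrier and the fingers below 0.1 N and linear speed of carrier above 0.45 m/s).
It fails at once if the tin, jar or bottle is moved more than 35 mm or knocked over (distance of any of red_tin, paint_jar, paint_bottle from where it was at the start of the episode above 0.035 m or angle between any of red_tin, paint_jar, paint_bottle's own z axis and vertical above 0.5 rad).
It also fails if it takes over 59 s, if anything falls off the work surface, if the arm or the gripper's body presses on something with over 40 N, if the wrist force passes 120 N, or if a joint passes its speed limit or range.

ROBOT

A 6-joint arm with a two-finger parallel gripper is mounted at the origin on a cart in front of the work surface, level with it; the furniture and walls round the work are solid. World frame = base frame: x ahead of the robot, y to its left, z up, the work surface at z = 0. Lengths are in m, angles in degrees, forces in N, time in s.
With the tool pointing down it reaches from about 0.35 to 0.875 m from the base axis. Payload 15.5 kg.
Tool frame: the origin (TCP) lies at the very end of the fingers, on their centre line; the grasp point (between the pads) lies 19 mm behind it; z points along the fingers, y is the line along which they close (so a half turn about z gives the same grasp; the last joint's range is limited). The gripper opens to 85 mm and grips with 20 to 120 N. Pads are 22 mm wide; open, the fingers measure 114 mm over their backs; the gripper's body (76 mm by 85 mm) begins 54 mm behind the grasp point. The pads swing forward as they close: fully open they stand 13 mm farther back than shut.
Start: joints at [-71.075, 28.281, 77.091, -0, 74.628, -5.472], TCP at [0.258, -0.569, 0.231] pointing down, gripper open.
Joint ranges: [-166.48, 166.48], [-47.26, 123.95], [12.59, 153.08], [-70.14, 250.14], [6.76, 159.57], [-176.63, 176.63]. Speed limits (degrees/s): [108.29, 108.29, 147.25, 172.46, 172.46, 172.46].

INTERFACE

Orientations are given as a 3x3 rotation matrix whose columns are the frame's x, y, z axes.
In Python, from cell import bot, viewer, look_for gives the robot as it stands.
- The arm moves only by the tool send_rows, never from a script. Its argument "targets" is a list of rows, each a list of 7 numbers: the turn, a rotation vector about the tool's x, y, z in degrees, then the shift along the tool's x, y, z in m, then the opening, from -1 (shut) to 1 (fully open), so that 0 is half open. A call has 1 to 8 rows; each row is the pose to reach, as a shift and turn from the pose commanded when the call began, along the tool's axes at that moment; what a row does not reach only later rows make up. A row lasts 1/10 s, in which the tool goes at most 50 mm and 8.59 degrees, less where a joint would pass 70% of its speed; a pose out of reach is approached as far as the arm can. A call with a gripper value outside its range is refused whole. The fingers move at their own pace and stop on an object; "newtons" is the grip in N (left out, the last holds). Time passes only in rows, so rows that repeat a pose let the fingers close. It gives the time, the measured TCP pose, the force, the opening and the grip force at its end, in the units of the state.
- bot.sense(): the state, without advancing time (a new reading comes with each control period).
- viewer.read_camera(name): name is "side" or "top" or "wrist"; returns a dict with "color" (400x640x3 uint8, red, green, blue), "fx", "fy", "cx", "cy" (pixels), "k1" (the pictures are not rectified: a ray, as slopes to the right and down, at radius r is drawn at 1 + k1 r^2 times it, then the intrinsics apply), "R" (3x3) and "t" (3): a world point X has camera coordinates R X + t; the wrist camera has in their place "T_tool_cam" (4x4, takes a point from camera to tool coordinates, whose origin is the TCP and whose axes are the flange's). Camera axes: x right, y down, z forward; pixel columns grow to the right and rows downward; lengths in m; the calibration is good to about 2 mm. A picture is of the moment at which its call begins: read the wrist's pose just before it. There is no depth.
- bot.close_job(): hands the job in; it is judged then, once.
Trained networks look in a picture, given as the dict that the camera call returned (one of the last four; its "shot" number tells which), for a name from the list of things; names that differ only in an ending like _2 or _b are one class to them, and where a whole thing is asked for, a point or a joint stands for the part that bears it (a point fixed in the world has none). Each returns a list of dicts, best first, with "score" (0 to 1); they miss things now and then, are a little off and sometimes report something else, mostly with a low value. They report only what shows in the picture. A call takes as long as a camera call.
- look_for(query, picture): "bbox" ([left, top, width, height] in pixels, round what is visible of it).
The state is a dict: "time_s": time; "joint_pos": joint angles; "qvel": joint speeds; "joint_efforts": joint torques, N m; "position": TCP position; "eef_rot": TCP orientation; "ft_force": force on the tool from outside, world axes, zero at the start; "moment": the same for the moment, N m; "grip_width": opening from 0.0 (shut) to 1.0 (fully open); "grip_force": force on a finger pad.
Only numpy, scipy, OpenCV 4.12 (cv2) and the standard library are available. Lean on these libraries where they do the work, as an engineer would, in place of code of your own. Each camera call takes 0.05 s, during which the arm holds its last target. There are 200 camera calls.

## Working session

There is one attempt and no reset: what is moved stays moved. The work goes in short steps, Python scripts to look and compute and a tool call to move; the robot and the scene stay as the last step left them, time stands still between calls to the robot, and variables do not carry over. Pictures are saved under pics/ and viewed, at most 13 in all, crops included, and the job is handed in when it is done.

Besides the shell and the picture viewer there is one more tool, called after "Emit:" by a JSON object that holds its "fn" and its "kwargs". send_rows: Moves the arm, as the interface text tells. Its arguments: {"type":"object","properties":{"targets":{"type":"array"},"newtons":{"type":"number"}},"required":["targets"]}

```bash
mkdir -p pics; ls; cat > h.py <<'E'
from cell import bot, viewer, look_for
import numpy as np, cv2
def ray(c,u,v):
    K=np.array([[c["fx"],0,c["cx"]],[0,c["fy"],c["cy"]],[0,0,1.]])
    p=cv2.undistortPoints(np.array([[[u,v]]],float),K,np.array([c["k1"],0,0,0.]))[0,0]
    R=np.array(c["R"]);t=np.array(c["t"])
    return -R.T@t, R.T@np.array([p[0],p[1],1])
def atz(c,u,v,z):
    o,d=ray(c,u,v); return o+d*(z-o[2])/d[2]
def proj(c,X):
    q=np.array(c["R"])@np.array(X)+np.array(c["t"]); x,y=q[0]/q[2],q[1]/q[2]
    f=1+c["k1"]*(x*x+y*y); return np.array([c["fx"]*x*f+c["cx"],c["fy"]*y*f+c["cy"]])
E
python3 - <<'E'
from h import *
s=bot.sense(); print(s["eef_rot"],s["position"],s["time_s"])
for n in ["top","side"]:
    c=viewer.read_camera(n); cv2.imwrite(f"pics/{n}0.png",c["color"][:,:,::-1])
    print(n,(-np.array(c["R"]).T@np.array(c["t"])).round(3),c["k1"],c["fx"])
    for q in ["curing_box","hood","hood_bar","carrier","carrier_grip","cork_pad","grey_pad","red_tin","paint_jar","paint_bottle"]:
        r=look_for(q,c)[:2]
        for d in r:
            l,t,w,h=d["bbox"]; print(q,round(d["score"],2),np.round(d["bbox"]),atz(c,l+w/2,t+h/2,0.0).round(3))
E
```

```text
pics
[[ 9.10713331e-01  4.13038832e-01 -3.89808160e-04]
 [ 4.13039004e-01 -9.10712672e-01  1.10023136e-03]
 [ 9.94350447e-05 -1.16300134e-03 -9.99999319e-01]] [ 0.25803314 -0.56886949  0.23071228] 0.0
top [0.45  0.036 0.912] 0.028057262524758195 402.540744620414
curing_box 0.97 [400. 102. 139. 132.] [ 0.587 -0.287  0.   ]
hood 0.65 [418. 100. 121.  65.] [ 0.665 -0.309  0.   ]
hood_bar 0.63 [416. 102. 124.  63.] [ 0.664 -0.308  0.   ]
carrier 0.64 [416. 170.  67.  53.] [ 0.521 -0.24   0.   ]
carrier 0.23 [191. 204.  23.  15.] [0.495 0.32  0.   ]
carrier_grip 0.93 [418. 170.  64.  50.] [ 0.524 -0.239  0.   ]
carrier_grip 0.59 [191. 203.  21.  14.] [0.498 0.322 0.   ]
cork_pad 0.68 [279. 208.  73.  62.] [0.429 0.064 0.   ]
grey_pad 0.72 [190. 197.  70.  57.] [0.462 0.268 0.   ]
grey_pad 0.54 [416. 172.  65.  49.] [ 0.521 -0.237  0.   ]
red_tin 0.62 [238. 201.  20.  23.] [0.491 0.217 0.   ]
paint_bottle 0.45 [191. 205.  22.  12.] [0.496 0.322 0.   ]
side [0.509 0.669 0.634] -0.05272644050730352 394.8516847559444
curing_box 0.93 [261.  63.  94. 120.] [ 0.585 -0.438  0.   ]
hood 0.56 [261.  67.  49.  91.] [ 0.665 -0.502  0.   ]
hood_bar 0.89 [260.  62.  51.  96.] [ 0.667 -0.518  0.   ]
carrier 0.73 [308. 135.  38.  34.] [ 0.519 -0.277  0.   ]
carrier_grip 0.57 [310. 135.  39.  30.] [ 0.515 -0.288  0.   ]
cork_pad 0.89 [333. 217.  64.  46.] [0.427 0.065 0.   ]
grey_pad 0.91 [313. 285.  74.  78.] [0.464 0.276 0.   ]
grey_pad 0.3 [357. 287.  23.  40.] [0.428 0.238 0.   ]
red_tin 0.61 [328. 280.  19.  26.] [0.486 0.206 0.   ]
paint_jar 0.72 [362. 289.  21.  36.] [0.421 0.236 0.   ]
paint_bottle 0.86 [329. 317.  15.  32.] [ 0.488  0.293 -0.   ]
```

View pics/top0.png

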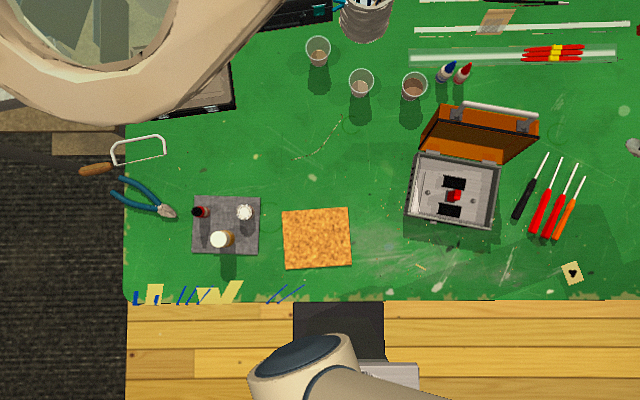

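View pics/side0.png

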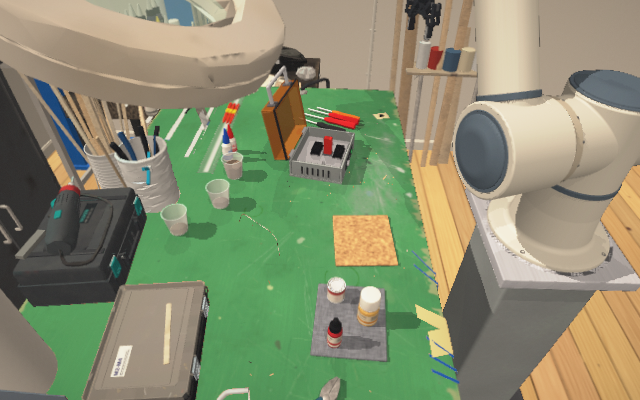

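The top view shows the open box with the plate at about (452,195), slightly rotated. The cork pad is at (317,238), and the grey pad with the bystanders is at (226,225). Next I'll measure the grip, the cork and the box yaw by segmentation.

```bash
python3 - <<'E'
from h import *
cs={n:viewer.read_camera(n) for n in ["top","side"]}
def cent(m): 
    n,l,st,ce=cv2.connectedComponentsWithStats(m.astype(np.uint8)); i=1+st[1:,4].argmax(); return st[i],ce[i],l==i
for n,c in cs.items():
    hsv=cv2.cvtColor(c["color"],cv2.COLOR_RGB2HSV).astype(int); H,S,V=hsv[...,0],hsv[...,1],hsv[...,2]
    win=np.zeros(H.shape,bool)
    if n=="top": win[165:225,415:485]=1
    else: win[130:172,305:350]=1
    st,ce,m=cent(((H<6)|(H>174))&(S>150)&(V>60)&win); print(n,"grip",st,ce,[atz(c,*ce,z).round(3) for z in (.055,.078)])
    win[:]=0
    if n=="top": win[195:280,270:360]=1
    else: win[205:275,320:405]=1
    st,ce,m=cent((H>8)&(H<22)&(S>80)&win)
    cnt=max(cv2.findContours(m.astype(np.uint8),0,2)[0],key=cv2.contourArea)
    P=np.array([atz(c,*p[0],.006)[:2] for p in cnt]).astype(np.float32)
    print("cork",cv2.minAreaRect(P))
c=cs["top"]; crop=c["color"][90:245,390:550,::-1]; cv2.imwrite("pics/crop1.png",cv2.resize(crop,None,fx=3.8,fy=3.8,interpolation=cv2.INTER_CUBIC)[:600])
E
```

```text
top grip [447 189  14  13 144] [453.61111111 195.18055556] [array([ 0.519, -0.231,  0.055]), array([ 0.518, -0.224,  0.078])]
cork ((0.432167112827301, 0.06211774796247482), (0.13005408644676208, 0.14935070276260376), 3.452263593673706)
side grip [324 136   8  19 140] [327.45714286 144.75      ] [array([ 0.519, -0.23 ,  0.055]), array([ 0.519, -0.194,  0.078])]
cork ((0.43215176463127136, 0.06490714102983475), (0.1292819231748581, 0.15164479613304138), 3.4924135208129883)
```

View pics/crop1.png

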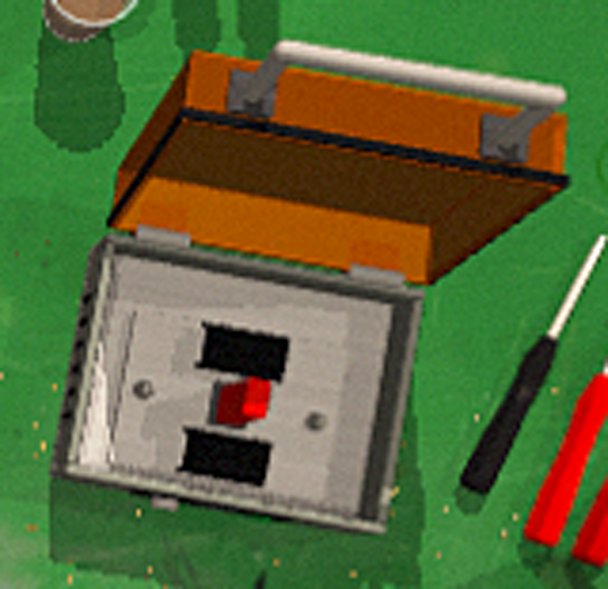

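The crop shows the pin tips at crop (143,388) and (315,421), and the rim corners at about (108,238), (425,290), (385,530) and (65,474). The box is yawed clockwise by about 10°.

```bash
python3 - <<'E'
from h import *
from scipy.optimize import least_squares
c=viewer.read_camera("top")
f=lambda u,v:(390+u/3.8-.37,90+v/3.8-.37)
obs=[((-12,50,34),(143,388)),((-12,-50,34),(315,421)),((70,90,50),(106,238)),((70,-90,50),(426,290)),((-70,-90,50),(385,530)),((-70,90,50),(66,474))]
def T(p,X):
    a=p[2];X=np.array(X)/1000; return np.array([p[0]+np.cos(a)*X[0]-np.sin(a)*X[1],p[1]+np.sin(a)*X[0]+np.cos(a)*X[1],X[2]])
r=least_squares(lambda p:np.concatenate([proj(c,T(p,X))-f(*q) for X,q in obs]),[.53,-.23,-.17])
p=r.x; print(p,np.degrees(p[2]),r.fun.round(1)); print("carrier? try x0",T(p,(0,0,0)),T(p,(-12,0,0)))
# hood bar ends in top crop
for th in (1.5,1.6,1.7,1.75):
    s=[]
    for y in (60,-60):
        rx,rz=-185,20
        X=(70+rx*np.cos(th)+rz*np.sin(th),y,50-rx*np.sin(th)+rz*np.cos(th))
        q=proj(c,T(p,X)); s.append(((q-[390,90])*3.8).round())
    print(th,s,T(p,(X[0],0,X[2])))
E
```

```text
[ 0.53065939 -0.23360078 -0.19146943] -10.970389962124454 [ 0.3  0.5  1.1 -0.1 -0.3 -1.4 -0.5 -0.6  0.   1.  -0.7  0.5]
carrier? try x0 [ 0.53065939 -0.23360078  0.        ] [ 0.51887869 -0.23131716  0.        ]
1.5 [array([267., 146.]), array([540., 192.])] [ 0.60611828 -0.24822804  0.23595132]
1.6 [array([273., 106.]), array([545., 152.])] [ 0.62430953 -0.2517543   0.23433713]
1.7 [array([277.,  69.]), array([547., 113.])] [ 0.64225169 -0.25523228  0.2308811 ]
1.75 [array([278.,  51.]), array([548.,  95.])] [ 0.65107319 -0.25694228  0.22847248]
```

Emit:
{"fn": "send_rows", "kwargs": {"targets": [[0,0,3.5,0.038,-0.02,0.008,1],[0,0,7,0.075,-0.04,0.016,1],[0,0,10.5,0.113,-0.06,0.024,1],[0,0,14,0.15,-0.08,0.032,1],[0,0,17.5,0.188,-0.1,0.04,1],[0,0,21,0.226,-0.12,0.048,1],[0,0,25,0.264,-0.14,0.056,1],[0,0,29,0.3,-0.16,0.06,0.6]], "newtons": 50}}

```text
time_s: 2.05
position: [0.4661, -0.2979, 0.1708]
eef_rot: [[0.997, -0.083, -0.0], [-0.083, -0.997, 0.0], [-0.0, -0.0, -1.0]]
ft_force: [1.0, -0.7, -0.6]
grip_width: 0.855
grip_force: 0.0
```

```bash
cat >> h.py <<'E'
from scipy.spatial.transform import Rotation as Ro
def to(P,yhead,s=None):
    "rotvec deg + shift in tool axes to reach TCP P pointing down with tool y heading yhead deg"
    s=s or bot.sense(); R=np.array(s["eef_rot"]); a=np.radians(yhead); y=np.array([np.cos(a),np.sin(a),0]); z=np.array([0,0,-1.])
    Rt=np.c_[np.cross(y,z),y,z]
    print("t",s["time_s"],"pos",np.round(s["position"],4),"->",np.degrees(Ro.from_matrix(R.T@Rt).as_rotvec()).round(2),(R.T@(np.array(P)-s["position"])).round(4), "q",np.round(s["joint_pos"]),"F",np.round(s["ft_force"],1),"grip",round(float(s["grip_width"]),3),round(float(s["grip_force"]),1))
E
python3 -c "
from h import *
to([.519,-.2313,.13],-101)"
```

```text
t 2.05 pos [ 0.4661 -0.2979  0.1708] -> [-0.01  0.01  6.23] [ 0.0472 -0.0708  0.0408] q [-39.  26.  92.   0.  62.  56.] F [ 1.  -0.7 -0.6] grip 0.855 0.0
```

Emit:
{"fn": "send_rows", "kwargs": {"targets": [[0,0,2.5,0.016,-0.024,0.014,0.4],[0,0,5,0.032,-0.048,0.028,0.4],[0,0,6.2,0.0472,-0.0708,0.041,0.3],[0,0,6.2,0.0472,-0.0708,0.041,0.3],[0,0,6.2,0.0472,-0.0708,0.041,0.3]]}}

```text
time_s: 2.55
position: [0.5181, -0.2324, 0.1301]
eef_rot: [[0.983, -0.186, -0.0], [-0.186, -0.983, 0.0], [-0.0, -0.0, -1.0]]
ft_force: [-0.0, 0.2, -0.1]
grip_width: 0.653
grip_force: 0.0
```

```bash
python3 - <<'E'
from h import *
s=bot.sense(); w=viewer.read_camera("wrist"); to([.519,-.2313,.047],-101)
cv2.imwrite("pics/w1.png",w["color"][:,:,::-1])
T=np.array(w["T_tool_cam"]); Rw=np.array(s["eef_rot"]); 
Rc=Rw@T[:3,:3]; tc=Rw@T[:3,3]+s["position"]; w["R"]=Rc.T; w["t"]=-Rc.T@tc
for X in ([.519,-.2313,.078],[.519,-.2313,.026]): print(proj(w,X).round())
a=np.radians(-11)
for y in(.05,-.05): print("pin",proj(w,[.519-np.sin(a)*y,-.2313+np.cos(a)*y,.036]).round())
E
```

```text
t 2.6 pos [ 0.518  -0.233   0.1305] -> [ 0.01 -0.    0.23] [ 0.0007 -0.0019  0.0835] q [-30.  30.  92.  -0.  58.  71.] F [-0.2  0.8  0.6] grip 0.648 0.0
[315. 217.]
[315. 196.]
pin [257. 199.]
pin [373. 200.]
```

View pics/w1.png

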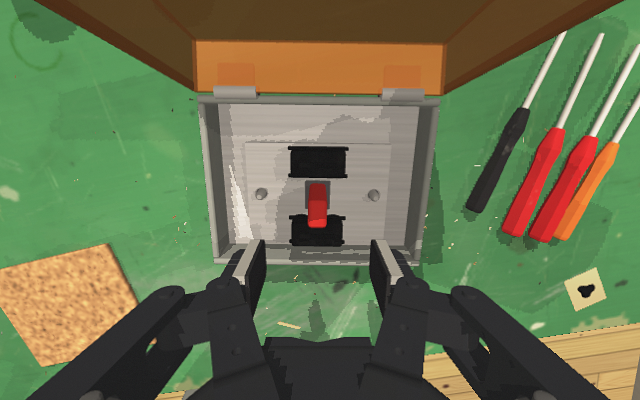

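The wrist view shows the red grip centred between the fingers at column 317 (finger midpoint 318). The pins are at (261,194) and (374,195), about 2–4 mm farther ahead than predicted, so I'll descend with +3 mm in x.

Emit:
{"fn": "send_rows", "kwargs": {"targets": [[0,0,0.2,0.003,-0.0008,0.02,0.3],[0,0,0.2,0.003,-0.0008,0.04,0.3],[0,0,0.2,0.003,-0.0008,0.06,0.3],[0,0,0.2,0.003,-0.0008,0.075,0.3],[0,0,0.2,0.003,-0.0008,0.083,0.3],[0,0,0.2,0.003,-0.0008,0.083,0.3]]}}

```text
time_s: 3.2
position: [0.5205, -0.2331, 0.0469]
eef_rot: [[0.981, -0.192, -0.001], [-0.192, -0.981, 0.0], [-0.001, -0.0, -1.0]]
ft_force: [0.6, -0.8, 0.5]
grip_width: 0.649
grip_force: 0.0
```

Emit:
{"fn": "send_rows", "kwargs": {"targets": [[0,0,0,0,0,0,-0.3],[0,0,0,0,0,0,-0.6],[0,0,0,0,0,0,-1],[0,0,0,0,0,0,-1],[0,0,0,0,0,0,-1],[0,0,0,0,0,0,-1],[0,0,0,0,0,0,-1],[0,0,0,0,0,0,-1]]}}

```text
time_s: 4.0
position: [0.5215, -0.2328, 0.0482]
eef_rot: [[0.982, -0.191, 0.001], [-0.191, -0.982, -0.001], [0.001, 0.0, -1.0]]
ft_force: [-1.5, -0.1, 8.2]
grip_width: 0.152
grip_force: 49.9
```

Emit:
{"fn": "send_rows", "kwargs": {"targets": [[0,0,0,0,0,-0.006,-1],[0,0,0,0,0,-0.014,-1],[0,0,0,0,0,-0.024,-1],[0,0,0,0,0,-0.036,-1],[0,0,0,0,0,-0.05,-1],[0,0,0,0,0,-0.065,-1],[0,0,0,0,0,-0.08,-1],[0,0,0,0,0,-0.08,-1]]}}

```text
time_s: 4.8
position: [0.5221, -0.2331, 0.1298]
eef_rot: [[0.982, -0.191, 0.003], [-0.191, -0.982, -0.002], [0.004, 0.001, -1.0]]
ft_force: [0.0, 0.3, -3.1]
grip_width: 0.156
grip_force: 48.9
```

```bash
python3 - <<'E'
from h import *
to([.432,.0635,.127],-86.5)
c=viewer.read_camera("side"); cv2.imwrite("pics/s2.png",cv2.resize(c["color"][40:200,230:430,::-1],None,fx=3,fy=3))
E
```

```text
t 4.8 pos [ 0.5221 -0.2331  0.1298] -> [  0.09  -0.19 -14.5 ] [-0.1451 -0.274   0.0019] q [-30.  31.  91.   0.  58.  71.] F [ 0.   0.3 -3.1] grip 0.156 48.9
```

View pics/s2.png

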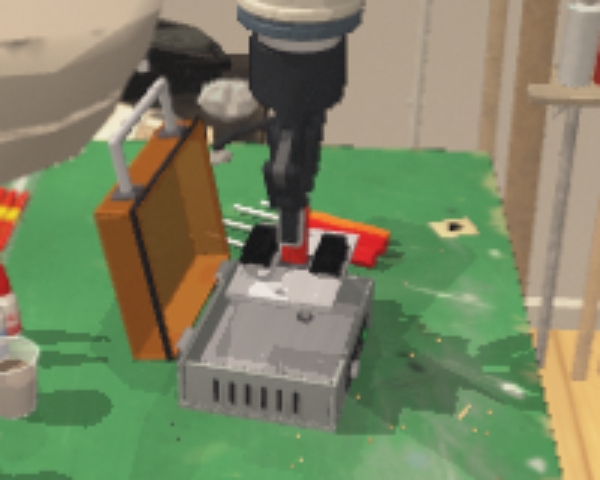

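The plate is clear of the pins and level, and the hood is still open. Now I'll carry it over.

Emit:
{"fn": "send_rows", "kwargs": {"targets": [[0,0,-0.5,-0.008,-0.008,0,-1],[0,0,-2,-0.023,-0.026,0,-1],[0,0,-4,-0.038,-0.05,0,-1],[0,0,-6,-0.055,-0.076,0,-1],[0,0,-8,-0.072,-0.104,0,-1],[0,0,-10,-0.09,-0.132,0,-1],[0,0,-12,-0.104,-0.16,0,-1],[0,0,-13,-0.116,-0.188,0,-1]]}}

```text
time_s: 5.65
position: [0.4411, -0.0242, 0.1267]
eef_rot: [[0.999, 0.037, -0.002], [0.037, -0.999, 0.0], [-0.002, -0.001, -1.0]]
ft_force: [1.0, -0.4, -2.8]
grip_width: 0.154
grip_force: 48.9
```

```bash
python3 -c "
from h import *
to([.432,.0635,.127],-86.5)"
```

```text
t 5.65 pos [ 0.4411 -0.0242  0.1267] -> [-0.03  0.11 -1.41] [-0.0059 -0.088  -0.0003] q [-11.  23. 109.   0.  48.  77.] F [ 1.  -0.4 -2.8] grip 0.154 48.9
```

Emit:
{"fn": "send_rows", "kwargs": {"targets": [[0,0,-0.5,-0.002,-0.025,0,-1],[0,0,-1,-0.004,-0.05,0,-1],[0,0,-1.4,-0.006,-0.072,0,-1],[0,0,-1.4,-0.006,-0.084,0.004,-1],[0,0,-1.4,-0.006,-0.088,0.018,-1],[0,0,-1.4,-0.006,-0.088,0.036,-1],[0,0,-1.4,-0.006,-0.088,0.052,-1],[0,0,-1.4,-0.006,-0.088,0.066,-1]]}}

```text
time_s: 6.45
position: [0.4333, 0.0618, 0.06]
eef_rot: [[0.998, 0.059, -0.001], [0.059, -0.998, -0.0], [-0.001, -0.0, -1.0]]
ft_force: [-0.1, -0.7, -2.4]
grip_width: 0.153
grip_force: 49.0
```

```bash
python3 - <<'E'
from h import *
to([.432,.0635,.0335],-86.5)
c=viewer.read_camera("side"); cv2.imwrite("pics/s3.png",cv2.resize(c["color"][150:280,290:440,::-1],None,fx=4,fy=4))
to([.432,.0635,.0335],-86.5)
E
```

```text
t 6.45 pos [0.4333 0.0618 0.06  ] -> [-0.    0.07 -0.09] [-0.0011 -0.0017  0.0265] q [  0.  30. 113.  -0.  37.  87.] F [-0.1 -0.7 -2.4] grip 0.153 49.0
t 6.5 pos [0.4326 0.0618 0.0586] -> [-0.01  0.18 -0.1 ] [-0.0004 -0.0017  0.0251] q [  0.  30. 113.  -0.  37.  87.] F [-2.2 -0.5 -5.3] grip 0.158 48.9
```

View pics/s3.png

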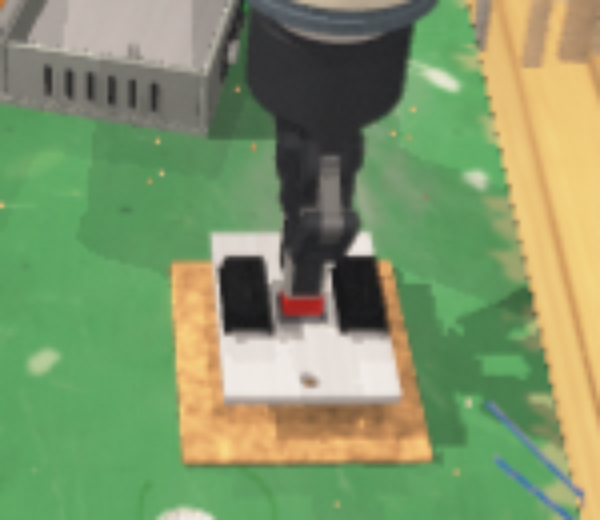

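The plate hangs level over the cork. I'll descend slowly and watch the force.

Emit:
{"fn": "send_rows", "kwargs": {"targets": [[0,0,0,0,-0.001,0.006,-1],[0,0,0,0,-0.0015,0.012,-1],[0,0,0,0,-0.0015,0.017,-1],[0,0,0,0,-0.0015,0.02,-1],[0,0,0,0,-0.0015,0.022,-1],[0,0,0,0,-0.0015,0.0235,-1],[0,0,0,0,-0.0015,0.0235,-1]]}}

```text
time_s: 7.2
position: [0.434, 0.0634, 0.0378]
eef_rot: [[0.998, 0.059, 0.0], [0.059, -0.998, -0.0], [0.0, 0.0, -1.0]]
ft_force: [0.0, 0.7, -2.9]
grip_width: 0.158
grip_force: 49.1
```

Emit:
{"fn": "send_rows", "kwargs": {"targets": [[0,0,0,0,0,0.001,-1],[0,0,0,0,0,0.002,-1],[0,0,0,0,0,0.003,-1],[0,0,0,0,0,0.003,-1]]}}

```text
time_s: 7.6
position: [0.4339, 0.0634, 0.0347]
eef_rot: [[0.998, 0.059, -0.0], [0.059, -0.998, -0.0], [-0.0, 0.0, -1.0]]
ft_force: [-0.2, -0.8, -3.4]
grip_width: 0.152
grip_force: 49.1
```

Emit:
{"fn": "send_rows", "kwargs": {"targets": [[0,0,0,0,0,0.001,-1],[0,0,0,0,0,0.0015,-1],[0,0,0,0,0,0.0015,-1]]}}

```text
time_s: 7.9
position: [0.434, 0.0634, 0.0341]
eef_rot: [[0.998, 0.059, 0.001], [0.059, -0.998, -0.0], [0.001, 0.0, -1.0]]
ft_force: [-5.7, -1.4, 28.2]
grip_width: 0.155
grip_force: 53.4
```

Emit:
{"fn": "send_rows", "kwargs": {"targets": [[0,0,0,0,0,-0.0005,-1],[0,0,0,0,0,-0.0005,-0.6],[0,0,0,0,0,-0.0005,-0.2],[0,0,0,0,0,-0.0005,0.1],[0,0,0,0,0,-0.0005,0.2],[0,0,0,0,0,-0.0005,0.2],[0,0,0,0,0,-0.0005,0.2]]}}

```text
time_s: 8.6
position: [0.434, 0.0634, 0.0337]
eef_rot: [[0.998, 0.059, -0.0], [0.059, -0.998, 0.0], [-0.0, -0.0, -1.0]]
ft_force: [0.5, 0.3, -0.1]
grip_width: 0.6
grip_force: 0.0
```

Emit:
{"fn": "send_rows", "kwargs": {"targets": [[0,0,0,0,0,-0.01,0.2],[0,0,0,0,0,-0.03,0.2],[0,0,0,0,0,-0.06,0.2],[0,0,0,0,0,-0.1,0.2],[0,0,0,0,0,-0.14,-0.5],[0,0,0,0,0,-0.18,-1],[0,0,0,0,0,-0.2,-1],[0,0,0,0,0,-0.2,-1]]}}

```text
time_s: 9.4
position: [0.4351, 0.0634, 0.2372]
eef_rot: [[0.998, 0.059, 0.006], [0.059, -0.998, 0.0], [0.006, 0.0, -1.0]]
ft_force: [-0.0, 1.0, -1.6]
grip_width: 0.002
grip_force: 0.0
```

```bash
python3 - <<'E'
from h import *
to([.432,.0635,.2],-86.5)
c=viewer.read_camera("top"); cv2.imwrite("pics/t4.png",cv2.resize(c["color"][90:300,230:560,::-1],None,fx=2.4,fy=2.4))
E
```

```text
t 9.4 pos [0.4351 0.0634 0.2372] -> [ 0.02 -0.32 -0.1 ] [-0.0033 -0.0003  0.0371] q [  1.  13. 102.  -0.  65.  87.] F [-0.   1.  -1.6] grip 0.002 0.0
```

View pics/t4.png

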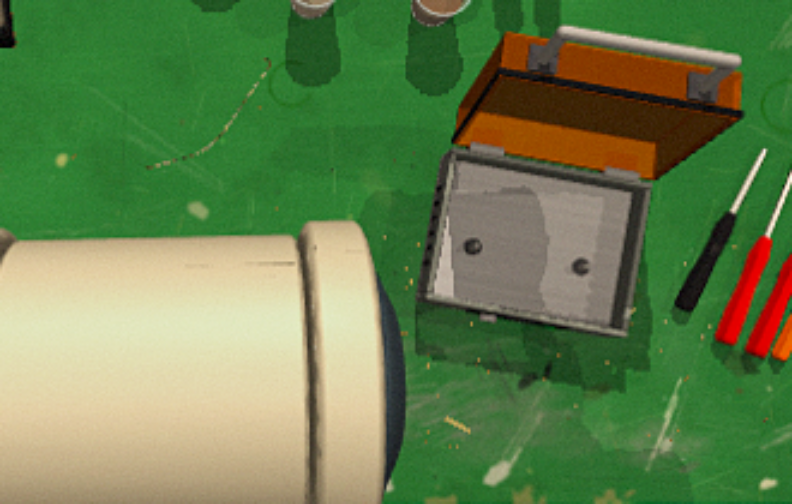

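The box shows empty pins and the hood is still open. The forearm covers the cork, so I'll look at it again later. Next I'll go sideways close to the robot and then over the bar.

Emit:
{"fn": "send_rows", "kwargs": {"targets": [[0,0,-7,-0.001,0.015,-0.02,-0.5],[0,0,-15,-0.003,0.045,-0.05,-0.2],[0,0,-23,-0.005,0.08,-0.07,-0.2],[0,0,-31,-0.007,0.12,-0.075,-0.2],[0,0,-39,-0.01,0.16,-0.075,-0.2],[0,0,-47,-0.012,0.2,-0.075,-0.2],[0,0,-55,-0.014,0.235,-0.075,-0.2],[0,0,-62,-0.0155,0.26,-0.075,-0.2]], "newtons": 20}}

```text
time_s: 10.25
position: [0.4331, -0.1989, 0.3078]
eef_rot: [[0.429, 0.903, -0.002], [0.903, -0.429, 0.001], [0.0, -0.002, -1.0]]
ft_force: [0.5, 0.1, -0.5]
grip_width: 0.403
grip_force: 0.0
```

```bash
python3 - <<'E'
from h import *
to([.653,-.258,.29],-11)
c=viewer.read_camera("top")
print(look_for("carrier",c)[:1],look_for("carrier_grip",c)[:2])
cv2.imwrite("pics/t5.png",cv2.resize(c["color"][90:300,230:560,::-1],None,fx=2.4,fy=2.4))
hsv=cv2.cvtColor(c["color"],cv2.COLOR_RGB2HSV).astype(int); H,S,V=hsv[...,0],hsv[...,1],hsv[...,2]
m=((H<6)|(H>174))&(S>150)&(V>60); m[:200]=0;m[275:]=0;m[:,:275]=0;m[:,360:]=0
v,u=np.nonzero(m); print(len(u),atz(c,u.mean(),v.mean(),.045) if len(u) else 0)
E
```

```text
t 10.25 pos [ 0.4331 -0.1989  0.3078] -> [-1.000e-01 -1.000e-02 -1.441e+01] [0.041  0.224  0.0174] q [-32.  12.  90.  -0.  78.  -6.] F [ 0.5  0.1 -0.5] grip 0.403 0.0
[{'bbox': [284.4, 217.0, 59.1, 43.7], 'score': 0.65}] []
74 [0.4322649 0.0634374 0.045    ]
```

View pics/t5.png

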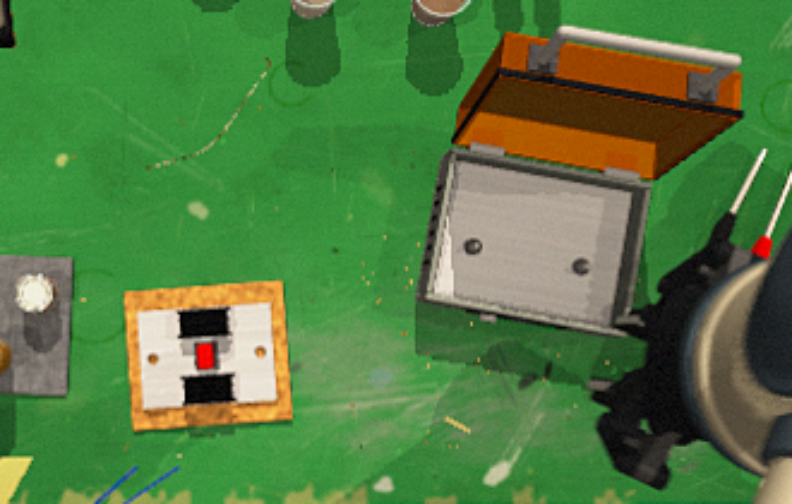

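The carrier sits centred on the cork (grip at 0.432, 0.063). The bar midpoint is at crop (652,47). Now I'll move over the bar.

Emit:
{"fn": "send_rows", "kwargs": {"targets": [[0,0,-2,0.005,0.03,0,-0.2],[0,0,-5,0.011,0.065,0,-0.2],[0,0,-8,0.018,0.1,0.004,-0.2],[0,0,-11,0.025,0.135,0.008,-0.2],[0,0,-13,0.031,0.17,0.012,-0.2],[0,0,-14.4,0.037,0.203,0.016,-0.2],[0,0,-14.4,0.041,0.224,0.0175,-0.2],[0,0,-14.4,0.041,0.224,0.0175,-0.2]]}}

```text
time_s: 11.2
position: [0.6552, -0.2561, 0.2891]
eef_rot: [[0.197, 0.98, -0.002], [0.98, -0.197, 0.001], [0.001, -0.002, -1.0]]
ft_force: [-1.7, 0.9, -0.7]
grip_width: 0.402
grip_force: 0.0
```

```bash
python3 - <<'E'
from h import *
s=bot.sense(); c=viewer.read_camera("top"); print(atz(c,501.7,109.6,.231))
w=viewer.read_camera("wrist"); T=np.array(w["T_tool_cam"]); Rw=np.array(s["eef_rot"]); 
Rc=Rw@T[:3,:3]; tc=Rw@T[:3,3]+s["position"]; w["R"]=Rc.T; w["t"]=-Rc.T@tc
a=np.radians(-11)
for y in(.06,0,-.06): print(proj(w,[.653-np.sin(a)*y,-.258+np.cos(a)*y,.2285]).round())
cv2.imwrite("pics/w2.png",w["color"][:,:,::-1]); to([.653,-.258,.2145],-11)
E
```

```text
[ 0.64954032 -0.26123321  0.231     ]
[313. 133.]
[314. 215.]
[315. 284.]
t 11.3 pos [ 0.6533 -0.2559  0.2902] -> [-0.12 -0.04 -0.32] [-0.0021  0.0003  0.0757] q [-26.  33.  60.   0.  88. -15.] F [-0.4  0.4  0.2] grip 0.403 0.0
```

View pics/w2.png

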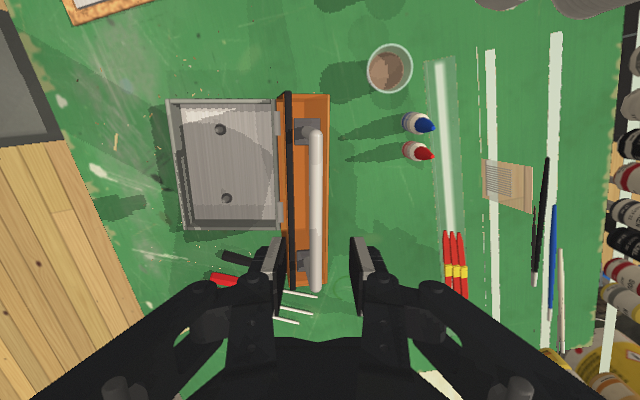

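The wrist view shows the bar at column ~315, rows 130–292, as predicted and between the fingers. I'll descend and close gently.

Emit:
{"fn": "send_rows", "kwargs": {"targets": [[0,0,-0.3,-0.002,0.0,0.02,-0.2],[0,0,-0.3,-0.002,0.0,0.04,-0.2],[0,0,-0.3,-0.002,0.0,0.06,-0.2],[0,0,-0.3,-0.002,0.0,0.072,-0.2],[0,0,-0.3,-0.002,0.0,0.075,-0.2],[0,0,-0.3,-0.002,0.0,0.075,-0.2]]}}

```text
time_s: 11.9
position: [0.6529, -0.2589, 0.2166]
eef_rot: [[0.191, 0.982, -0.0], [0.982, -0.191, 0.0], [0.0, -0.0, -1.0]]
ft_force: [0.2, -1.5, 0.5]
grip_width: 0.402
grip_force: 0.0
```

Emit:
{"fn": "send_rows", "kwargs": {"targets": [[0,0,0,0,0,0,-0.5],[0,0,0,0,0,0,-0.8],[0,0,0,0,0,0,-1],[0,0,0,0,0,0,-1],[0,0,0,0,0,0,-1],[0,0,0,0,0,0,-1]], "newtons": 20}}

```text
time_s: 12.5
position: [0.6518, -0.259, 0.2173]
eef_rot: [[0.191, 0.982, -0.002], [0.982, -0.191, 0.0], [-0.0, -0.002, -1.0]]
ft_force: [-11.5, 2.8, 9.0]
grip_width: 0.107
grip_force: 20.7
```

```bash
python3 -c "
from h import *
to([.653,-.258,.2145],-11)"
```

```text
t 12.5 pos [ 0.6518 -0.259   0.2173] -> [-0.12  0.01  0.01] [0.0012 0.001  0.0028] q [-27.  35.  66.  -0.  79. -16.] F [-11.5   2.8   9. ] grip 0.107 20.7
```

```bash
cat >> h.py <<'E'
def arc(t0,ts):
    f=lambda t:np.array([70-185*np.cos(t)+20*np.sin(t),50+185*np.sin(t)+20*np.cos(t)])
    for t in ts: d=f(t)-f(t0); print(round(t,3),"y",round(d[0]/1000,4),"z",round(-d[1]/1000,4))
E
python3 -c "
from h import *
arc(1.745,[1.725,1.69,1.64,1.58,1.52,1.46,1.4,1.34])
arc(1.34,[1.28,1.22,1.16,1.1,1.04,.98,.92,.86])"
```

```text
1.725 y -0.0036 z -0.001
1.69 y -0.0099 z -0.0026
1.64 y -0.019 z -0.0044
1.58 y -0.0301 z -0.0061
1.52 y -0.0412 z -0.007
1.46 y -0.0523 z -0.0073
1.4 y -0.0635 z -0.007
1.34 y -0.0746 z -0.0059
1.28 y -0.011 z 0.0017
1.22 y -0.0219 z 0.0041
1.16 y -0.0327 z 0.0071
1.1 y -0.0432 z 0.0107
1.04 y -0.0536 z 0.015
0.98 y -0.0636 z 0.0199
0.92 y -0.0733 z 0.0254
0.86 y -0.0827 z 0.0314
```

Emit:
{"fn": "send_rows", "kwargs": {"targets": [[0,0,0,0,-0.0036,-0.001,-1],[0,0,0,0,-0.0099,-0.0026,-1],[0,0,0,0,-0.019,-0.0044,-1],[0,0,0,0,-0.0301,-0.0061,-1],[0,0,0,0,-0.0412,-0.007,-1],[0,0,0,0,-0.0523,-0.0073,-1],[0,0,0,0,-0.0635,-0.007,-1],[0,0,0,0,-0.0746,-0.0059,-1]]}}

```text
time_s: 13.3
position: [0.5787, -0.2443, 0.2221]
eef_rot: [[0.19, 0.982, -0.0], [0.982, -0.19, 0.001], [0.001, -0.0, -1.0]]
ft_force: [3.9, 6.1, 0.9]
grip_width: 0.108
grip_force: 20.6
```

Emit:
{"fn": "send_rows", "kwargs": {"targets": [[0,0,0,0,-0.011,0.0017,-1],[0,0,0,0,-0.0219,0.0041,-1],[0,0,0,0,-0.0327,0.0071,-1],[0,0,0,0,-0.0432,0.0107,-1],[0,0,0,0,-0.0536,0.015,-1],[0,0,0,0,-0.0636,0.0199,-1],[0,0,0,0,-0.0733,0.0254,-1],[0,0,0,0,-0.0827,0.0314,-1]]}}

```text
time_s: 14.1
position: [0.4973, -0.2286, 0.1904]
eef_rot: [[0.19, 0.982, -0.001], [0.982, -0.19, 0.001], [0.001, -0.001, -1.0]]
ft_force: [0.8, 5.1, 0.5]
grip_width: 0.102
grip_force: 21.1
```

```bash
python3 -c "
from h import *
to([.653,-.258,.2145],-11)
arc(.86,[.81,.76,.71,.66,.61,.56,.51,.46])
arc(.46,[.42,.38,.34,.3,.27,.24,.21,.18])
arc(.18,[.155,.13,.105,.08,.06,.04,.02,.0])"
```

```text
t 14.1 pos [ 0.4973 -0.2286  0.1904] -> [-0.06 -0.03  0.02] [ 0.0008  0.1584 -0.0243] q [-31.  25.  91.   0.  64. -20.] F [0.8 5.1 0.5] grip 0.102 21.1
0.81 y -0.0075 z 0.0055
0.76 y -0.0148 z 0.0113
0.71 y -0.0217 z 0.0175
0.66 y -0.0283 z 0.024
0.61 y -0.0346 z 0.0309
0.56 y -0.0406 z 0.038
0.51 y -0.0462 z 0.0455
0.46 y -0.0513 z 0.0532
0.42 y -0.0039 z 0.0064
0.38 y -0.0075 z 0.0129
0.34 y -0.0108 z 0.0195
0.3 y -0.0139 z 0.0263
0.27 y -0.0161 z 0.0314
0.24 y -0.0181 z 0.0366
0.21 y -0.0199 z 0.0419
0.18 y -0.0215 z 0.0473
0.155 y -0.0013 z 0.0045
0.13 y -0.0024 z 0.009
0.105 y -0.0035 z 0.0135
0.08 y -0.0044 z 0.0181
0.06 y -0.005 z 0.0217
0.04 y -0.0056 z 0.0254
0.02 y -0.0061 z 0.0291
0.0 y -0.0066 z 0.0328
```

Emit:
{"fn": "send_rows", "kwargs": {"targets": [[0,0,0,0,-0.0075,0.0055,-1],[0,0,0,0,-0.0148,0.0113,-1],[0,0,0,0,-0.0217,0.0175,-1],[0,0,0,0,-0.0283,0.024,-1],[0,0,0,0,-0.0346,0.0309,-1],[0,0,0,0,-0.0406,0.038,-1],[0,0,0,0,-0.0462,0.0455,-1],[0,0,0,0,-0.0513,0.0532,-1]]}}

```text
time_s: 14.9
position: [0.447, -0.2188, 0.137]
eef_rot: [[0.19, 0.982, -0.001], [0.982, -0.19, 0.001], [0.001, -0.002, -1.0]]
ft_force: [-0.4, 4.5, 0.3]
grip_width: 0.107
grip_force: 21.4
```

Emit:
{"fn": "send_rows", "kwargs": {"targets": [[0,0,0,0,-0.0039,0.0064,-1],[0,0,0,0,-0.0075,0.0129,-1],[0,0,0,0,-0.0108,0.0195,-1],[0,0,0,0,-0.0139,0.0263,-1],[0,0,0,0,-0.0161,0.0314,-1],[0,0,0,0,-0.0181,0.0366,-1],[0,0,0,0,-0.0199,0.0419,-1],[0,0,0,0,-0.0215,0.0473,-1]]}}

```text
time_s: 15.7
position: [0.4257, -0.2145, 0.0897]
eef_rot: [[0.19, 0.982, -0.002], [0.982, -0.19, 0.001], [0.001, -0.002, -1.0]]
ft_force: [-4.2, 6.9, 1.6]
grip_width: 0.106
grip_force: 22.1
```

Forces are small. I'll take the last stretch slowly.

Emit:
{"fn": "send_rows", "kwargs": {"targets": [[0,0,0,0,-0.0013,0.0045,-1],[0,0,0,0,-0.0024,0.009,-1],[0,0,0,0,-0.0035,0.0135,-1],[0,0,0,0,-0.0044,0.0181,-1],[0,0,0,0,-0.005,0.0217,-1],[0,0,0,0,-0.0056,0.0254,-1],[0,0,0,0,-0.006,0.0285,-1],[0,0,0,0,-0.006,0.0285,-1]]}}

```text
time_s: 16.5
position: [0.4194, -0.2132, 0.061]
eef_rot: [[0.19, 0.982, -0.003], [0.982, -0.19, 0.002], [0.001, -0.004, -1.0]]
ft_force: [-4.8, 6.1, -0.2]
grip_width: 0.103
grip_force: 22.3
```

Emit:
{"fn": "send_rows", "kwargs": {"targets": [[0,0,0,0,-0.0002,0.001,-1],[0,0,0,0,-0.0003,0.002,-1],[0,0,0,0,-0.0004,0.003,-1],[0,0,0,0,-0.0004,0.003,-1]]}}

```text
time_s: 16.9
position: [0.4191, -0.2131, 0.0582]
eef_rot: [[0.19, 0.982, -0.003], [0.982, -0.19, 0.002], [0.001, -0.003, -1.0]]
ft_force: [-4.2, 6.2, 0.5]
grip_width: 0.103
grip_force: 22.3
```

Emit:
{"fn": "send_rows", "kwargs": {"targets": [[0,0,0,0,0,0.001,-1],[0,0,0,0,0,0.002,-1],[0,0,0,0,0,0.003,-1],[0,0,0,0,0,0.003,-1]]}}

```text
time_s: 17.3
position: [0.4187, -0.213, 0.0552]
eef_rot: [[0.19, 0.982, -0.004], [0.982, -0.19, 0.002], [0.001, -0.004, -1.0]]
ft_force: [-7.8, 4.7, 0.5]
grip_width: 0.104
grip_force: 22.4
```

Emit:
{"fn": "send_rows", "kwargs": {"targets": [[0,0,0,0,0,0.001,-1],[0,0,0,0,0,0.002,-1],[0,0,0,0,0,0.003,-1],[0,0,0,0,0,0.003,-1]]}}

```text
time_s: 17.7
position: [0.4185, -0.213, 0.0527]
eef_rot: [[0.19, 0.982, -0.004], [0.982, -0.19, 0.002], [0.001, -0.004, -1.0]]
ft_force: [-11.7, 5.6, 17.0]
grip_width: 0.105
grip_force: 23.9
```

```bash
python3 - <<'E'
from h import *
c=viewer.read_camera("side"); cv2.imwrite("pics/s6.png",cv2.resize(c["color"][60:210,230:430,::-1],None,fx=4,fy=4))
E
```

```text
(no output)
```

View pics/s6.png

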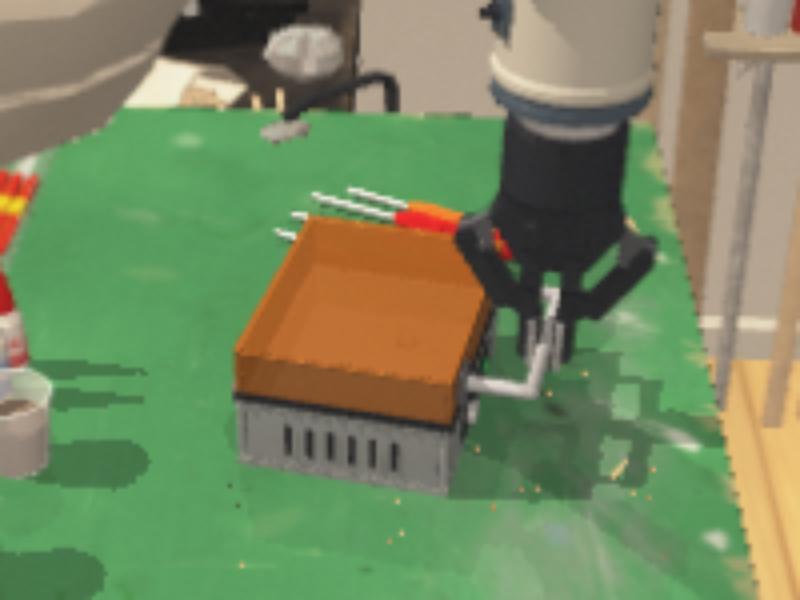

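The hood sits flush on the rim, with 17 N of contact. I'll release it and withdraw upwards.

Emit:
{"fn": "send_rows", "kwargs": {"targets": [[0,0,0,0,0,0,-1],[0,0,0,0,0,0,-0.7],[0,0,0,0,0,0,-0.45],[0,0,0,0,0,0,-0.45],[0,0,0,0,0,0,-0.45],[0,0,0,0,0,0,-0.45]]}}

```text
time_s: 18.35
position: [0.4211, -0.2143, 0.0528]
eef_rot: [[0.19, 0.982, 0.0], [0.982, -0.19, -0.0], [-0.0, 0.0, -1.0]]
ft_force: [-0.2, 0.1, -0.0]
grip_width: 0.273
grip_force: 0.0
```

Emit:
{"fn": "send_rows", "kwargs": {"targets": [[0,0,0,0,0,-0.005,-0.45],[0,0,0,0,0,-0.015,-0.45],[0,0,0,0,0,-0.035,-0.45],[0,0,0,0,0,-0.065,-0.45],[0,0,0,0,0,-0.1,-0.45],[0,0,0,0,0,-0.13,-0.45],[0,0,0,0,0,-0.14,-0.45],[0,0,0,0,0,-0.14,-0.45]]}}

```text
time_s: 19.15
position: [0.4216, -0.2145, 0.1945]
eef_rot: [[0.19, 0.982, 0.003], [0.982, -0.19, -0.002], [-0.001, 0.003, -1.0]]
ft_force: [-0.2, 0.1, 0.3]
grip_width: 0.279
grip_force: 0.0
```

```bash
python3 - <<'E'
from h import *
to([.4,-.2,.2],-11)
c=viewer.read_camera("side"); cv2.imwrite("pics/s7.png",cv2.resize(c["color"][60:380,220:440,::-1],None,fx=1.8,fy=1.8))
E
```

```text
t 19.15 pos [ 0.4216 -0.2145  0.1945] -> [0.17 0.08 0.03] [ 0.0101 -0.0239 -0.0056] q [-34.  19. 101.  -0.  60. -23.] F [-0.2  0.1  0.3] grip 0.279 0.0
```

View pics/s7.png

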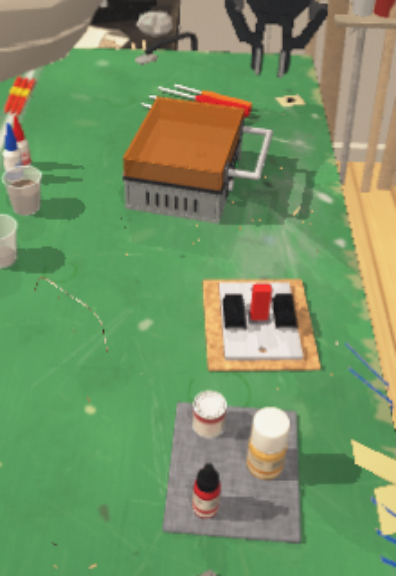

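The hood is shut and the carrier lies flat in the middle of the cork. The bystanders haven't moved, and the gripper is clear of everything. Handing in.

```bash
python3 -c "
from h import *
print(bot.close_job())"
```

```text
the job is handed in; nothing more can be done
None
```

I set the carrier flat in the middle of the cork pad, guided the hood fully shut, left the tin, jar and bottle where they were, and handed the job in at about 19 s; no verdict came back.

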